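Lock the board carriage with a hitch pin

ROBOT

A 7-joint arm with a two-finger parallel gripper is mounted at the origin on a cart in front of the work surface, level with it; the furniture and walls round the work are solid. World frame = base frame: x ahead of the robot, y to its left, z up, the work surface at z = 0. Lengths are in m, angles in rad, forces in N, time in s.
With the tool pointing down it reaches from about 0.4 to 0.85 m from the base axis. Payload 10.4 kg.
Tool frame: the origin (TCP) lies on the centre line of the jaws, within the pads' length; the fingertips stand 14 mm ahead of it and the grasp point (between the pads) lies 5 mm behind it (tip_reach is the z of the fingertips in the tool frame, in m); z points along the fingers, x is the direction in which the jaws open and shut, and the axes are right-handed (so a half turn about z gives the same grasp; the last joint's range is limited). The gripper opens to 87 mm and grips with 3 to 60 N. Pads are 19 mm wide; open, the fingers measure 117 mm over their backs; the gripper's body (75 mm by 190 mm) begins 51 mm behind the grasp point.
Start: joints at [-1.136, 0.332, -0.065, 1.46, 0.022, 1.35, -0.088], TCP at [0.276, 0.561, 0.237] pointing down, gripper open.
Joint ranges: [-2.6, 2.6], [-0.5, 2.12], [-1.47, 1.34], [0.16, 2.42], [-1.27, 4.41], [0.06, 2.06], [-2.6, 2.6]. Speed limits (rad/s): [2.22, 2.22, 2.79, 2.79, 3.14, 3.14, 3.14].

INTERFACE

Orientations are given as a unit quaternion [x, y, z, w].
In Python, from bench import * gives the robot as it stands.
- The arm moves only by the tool carry_out, never from a script. Its argument "rows" is a list of rows, each a list of 5 numbers: the closure, from -1 (fully open) to 1 (shut), so that 0 is half open, then the shift along the tool's x, y, z in units of 30 mm (1.0 is 30 mm), then the turn about the tool's z in units of 5 degrees (1.0 is 5 degrees). In form: [[jaw, x, y, z, turn], ...]. A call has 1 to 20 rows; each row shifts and turns the pose as measured when the row begins, along the tool's axes as they then stand; what a row does not reach is not made up. A row lasts 1/12 s, in which the tool goes at most 41.7 mm and 7.16 degrees, less where a joint would pass 70% of its speed; a pose out of reach is approached as far as the arm can. A call is refused whole if a number of a shift passes 1 or a number of a turn 1, either way. A call with a gripper value outside its range is refused whole. The fingers move at their own pace and stop on an object; "force" is the grip in N (left out, the last holds). Time passes only in rows, so rows that do not move let the fingers close. It gives the time, the measured TCP pose, the force and the opening at its end, in the units of the state.
- read_state(): the state, without advancing time (a new reading comes with each control period).
- camera(name): name is "scene" or "side" or "wrist"; returns the picture (420x560x3 uint8, blue, green, red); there is no depth.
- camera_info(name): a dict with "fx", "fy", "cx", "cy" (pixels), "extrinsics" (4x4, takes a point from camera to world coordinates); the wrist camera has in their place "tool_from_camera" (4x4, takes a point from camera to tool coordinates, whose origin is the TCP and whose axes are the tool frame's). Camera axes: x right, y down, z forward; pixel columns grow to the right and rows downward; lengths in m; the calibration is good to about 2 mm. The wrist camera is an equidistant fisheye: a pixel r from the principal point sees the ray r / f radians off the axis. A picture is of the moment at which its call begins: read the wrist's pose just before it. camera_info takes no time and is no camera call.
- close_job(): hands the job in, once; it reports no verdict.
Trained networks look in the newest picture that a camera, given by its name, has taken for a name from the list of things; names that differ only in an ending like _2 or _b are one class to them, and where a whole thing is asked for, a point or a joint stands for the part that bears it (a point fixed in the world has none). Each returns a list of dicts, best first, with "conf" (0 to 1); they miss things now and then, are a little off and sometimes report something else, mostly with a low value. They report only what shows in the picture. A call takes as long as a camera call.
- recognise(query, camera): "box" ([centre column, centre row, width, height] in pixels, round what is visible of it).
- silhouettes(query, camera): "mask" (420x560 bool, what is visible of it) and "box" ([centre column, centre row, width, height] in pixels, round what is visible of it).
- pinpoint(query, camera): "xy" ([column, row] in pixels: a listed point, or the origin of a listed thing).
The state is a dict: "time": time; "joint_positions": joint angles; "joint_vel": joint speeds; "joint_torque": joint torques, N m; "ee_pos": TCP position; "eef_rot": TCP orientation; "ft_force": force on the tool from outside, world axes, zero at the start; "torque": the same for the moment, N m; "width": finger opening in m.
Only numpy, scipy, OpenCV 4.12 (cv2) and the standard library are available. Lean on these libraries where they do the work, as an engineer would, in place of code of your own. Each camera call takes 0.05 s, during which the arm holds its last target. There are 200 camera calls.

TASK

Lock the circuit-board carriage onto its square bar with the long hitch pin, the one with the blue handle in the wooden rack. Push the pin straight down through the cross hole near the bar's front end until its collar sits on the bar, with its loop reaching out past the end of the bar, then press the sprung loop down over the bar's end until it snaps underneath. Leave the short red-handled pin standing in the rack.

Things in the scene. Friction and masses are not known exactly. Their poses are not given: they have to be found in the camera images.
- blue_pin_grip (a point): centre of the long pin's blue handle: upright block 16 mm thick along its y, 24 along x, 46 tall; z up along the pin. Below this point: the loop's hinge axle (along y, 55 mm wide, 5 mm wire) at 32 mm; underside of the 28 mm collar at 42 mm; then a pointed shank, 8 mm thick, 50 long. The wire loop (55 mm wide U) reaches from the axle towards -x. Keep fingertips 5 mm above the axle. About 90 g
- blue_pin_loop_bar (a point): middle of the 44 mm blue sleeve (8 mm thick, along y) on the cross-bar at the blue loop's free end, 64 mm from the axle. A spring holds the loop 20 degrees above level; pressed 30 degrees down (35 to 45 mm, under 1 N) it passes a dead point and snaps by itself to 75 degrees below level: cross-bar under the bar, 52 mm below the collar's underside, 17 mm in front of the pin's axis
- cross_hole (a point): centre of the vertical cross hole's mouth in the top of the level square bar, 84 mm above the bench. Bar 34 mm wide and high, along this frame's x; free front end 25 mm from here towards -x. Hole 13 mm wide, right through, 5 mm countersink. From 50 mm behind (+x): carriage and board, up to 30 mm above the bar. The pin's x must match the bar's x within 10 degrees for the loop to pass the end
- red_pin_grip (a point): centre of the short pin's red handle (same handle and loop, shank 24 mm). It stays in the wooden rack, 56 mm tall, where the two pins stand upright 80 mm apart, collars on the rack, loops roughly towards the robot; either may be on the left. A tall receiver (0.55 m) stands to the right of rack and stand, its left side from y = 0.08 (at x = 0.47) to y = -0.02 (at x = 0.9)

How it is judged:
On the way:
1. the blue pin is down in the cross hole, its loop still up (horizontal distance between blue_pin_grip and cross_hole below 0.014 m and z of blue_pin_grip in the frame of cross_hole below 0.05 m and z of blue_pin_loop_bar in the frame of cross_hole above 0 m), for 0.2 s.
At the end, for the whole second after the job is handed in: the blue pin stands upright (within 11 degrees) in the cross hole, within 12 mm of its axis, collar on the bar (within 6 mm); its loop is over the bar's front end, the cross-bar under the bar: over 40 mm below the bar's top and at most 32 mm in front of the hole's axis (horizontal distance between blue_pin_grip and cross_hole below 0.012 m and z of blue_pin_grip in the frame of cross_hole between 0.032 and 0.048 m and angle between blue_pin_grip's own z axis and vertical below 0.2 rad and z of blue_pin_loop_bar in the frame of cross_hole below -0.04 m and x of blue_pin_loop_bar in the frame of cross_hole between -0.032 and 0 m); the robot touches nothing.
It fails at once if the red pin is taken out of the rack or knocked about (moved over 30 mm) (distance of red_pin_grip from where it was at the start of the episode above 0.03 m).
It also fails if it takes over 48 s, if anything falls off the work surface, if the arm or the gripper's body presses on something with over 40 N, if the wrist force passes 120 N, or if a joint passes its speed limit or range.

## Working session

There is one attempt and no reset: what is moved stays moved. The work goes in short steps, Python scripts to look and compute and a tool call to move; the robot and the scene stay as the last step left them, time stands still between calls to the robot, and variables do not carry over. Pictures are saved under pics/ and viewed, about 8 in all and at most 12, crops included, and the job is handed in when it is done.

Besides the shell and the picture viewer there is one more tool, called after ">>>" as name([rows], argument=value, ...), one row to a line, values as JSON. carry_out: Moves the arm, as the interface text tells. Its arguments: {"type":"object","properties":{"rows":{"type":"array","items":{"type":"array","items":{"type":"number"}}},"force":{"type":"number"}},"required":["rows"]}

```bash
mkdir -p pics; ls
cat > h.py <<'E'
from bench import *
import numpy as np, cv2
from scipy.spatial.transform import Rotation as R
def ray(cam,px,st=None):
    i=camera_info(cam)
    u=(px[0]-i['cx'])/i['fx']; v=(px[1]-i['cy'])/i['fy']
    if cam=='wrist':
        r=np.hypot(u,v); d=np.array([np.sin(r)*u/max(r,1e-9),np.sin(r)*v/max(r,1e-9),np.cos(r)])
        st=st or read_state()
        T=np.eye(4);T[:3,:3]=R.from_quat(st['eef_rot']).as_matrix();T[:3,3]=st['ee_pos']
        E=T@np.array(i['tool_from_camera'])
    else:
        d=np.array([u,v,1.]);E=np.array(i['extrinsics'])
    d=E[:3,:3]@d
    return E[:3,3],d/np.linalg.norm(d)
def tri(rays):
    A=0;b=0
    for o,d in rays:
        P=np.eye(3)-np.outer(d,d);A=A+P;b=b+P@o
    x=np.linalg.solve(A,b)
    return x,[float(np.linalg.norm((np.eye(3)-np.outer(d,d))@(x-o))) for o,d in rays]
def atz(r,z): o,d=r; return o+d*(z-o[2])/d[2]
NAMES=['blue_pin_grip','blue_pin_loop_bar','cross_hole','red_pin_grip']
E
python3 - <<'E'
from h import *
s=read_state();print(s['time'],s['ee_pos'],s['eef_rot'],s['width'])
for c in ['scene','side']:
    cv2.imwrite(f'pics/{c}0.png',camera(c))
    print(c,np.round(camera_info(c)['extrinsics'],2).tolist())
res={}
for n in NAMES:
    for c in ['scene','side']:
        p=pinpoint(n,c);print(n,c,[(np.round(q['xy'],1).tolist(),round(q['conf'],2)) for q in p[:3]])
        if p: res[n,c]=ray(c,p[0]['xy'])
    rs=[res[n,c] for c in ['scene','side'] if (n,c) in res]
    if len(rs)==2: print(n,tri(rs))
E
```

```text
pics
0.0 [0.27608784 0.56027915 0.23573855] [ 8.49123069e-01  5.28194526e-01 -6.08033135e-04  4.31892706e-04] 0.08738692083250489
scene [[0.9, -0.19, 0.4, 0.14], [-0.44, -0.37, 0.82, -0.48], [-0.01, -0.91, -0.41, 0.46], [0.0, 0.0, 0.0, 1.0]]
side [[-0.2, 0.76, -0.62, 1.03], [0.98, 0.16, -0.12, 0.3], [0.01, -0.63, -0.77, 0.79], [0.0, 0.0, 0.0, 1.0]]
blue_pin_grip scene [([260.8, 212.6], 0.78)]
blue_pin_grip side [([310.8, 202.7], 0.89)]
blue_pin_grip (array([0.43020981, 0.25980153, 0.09764283]), [0.0008883628831526195, 0.0008883628831526905])
blue_pin_loop_bar scene [([238.8, 225.9], 0.47)]
blue_pin_loop_bar side [([312.4, 183.6], 0.62)]
blue_pin_loop_bar (array([0.36819409, 0.25113187, 0.08601211]), [0.006855592013977544, 0.006855592013977602])
cross_hole scene [([326.3, 208.5], 0.82)]
cross_hole side [([293.3, 268.3], 0.6)]
cross_hole (array([0.59543781, 0.24841532, 0.07905919]), [0.0037309893659589854, 0.003730989365959035])
red_pin_grip scene [([278.4, 229.3], 0.83)]
red_pin_grip side [([272.7, 200.7], 0.86)]
red_pin_grip (array([0.43577711, 0.17543291, 0.09184651]), [3.0829152695526835e-05, 3.0829152695453286e-05])
```

View pictures.

View pics/scene0.png

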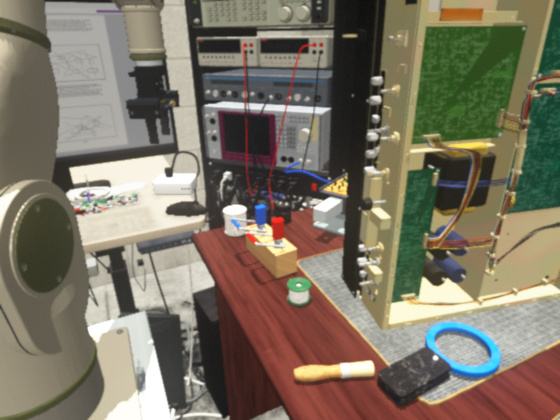

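View pics/side0.png

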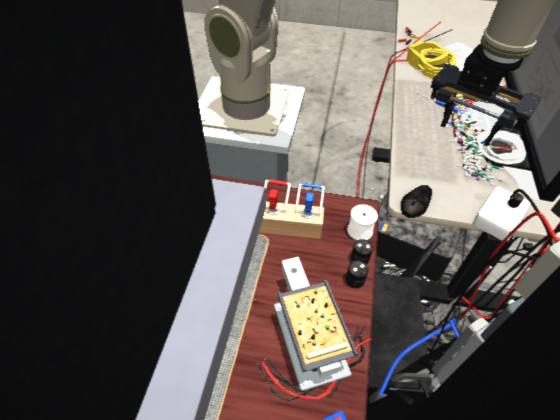

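```bash
cat >> h.py <<'E'
def plan(target,yaw=None,n=None):
    """tool-frame shift (units) and turn to reach a world TCP target; yaw=wanted world angle (deg) of tool x"""
    s=read_state();M=R.from_quat(s['eef_rot']).as_matrix()
    a=np.degrees(np.arctan2(M[1,0],M[0,0]))
    print('t',round(s['time'],2),'pos',np.round(s['ee_pos'],4),'yaw',round(a,2),'tilt',np.round(M[:,2],3),'w',round(s['width'],4),'f',np.round(s['ft_force'],1))
    if target is not None:
        print('shift units total',np.round(M.T@(np.array(target)-s['ee_pos'])/0.03,2))
    if yaw is not None: print('turn units',round(-((yaw-a+90)%180-90)/5,2))
E
python3 - <<'E'
from h import *
i=camera_info('wrist');print(i)
plan([0.42,0.27,0.26],90)
E
```

```text
{'fx': 325.19226210127806, 'fy': 325.19226210127806, 'cx': 279.7229610193755, 'cy': 209.22559009963132, 'tool_from_camera': array([[ 9.99999975e-01,  1.92988430e-04, -1.16323628e-04,
         7.36156573e-04],
       [-1.52743876e-04,  9.60077009e-01,  2.79735793e-01,
        -7.56107043e-02],
       [ 1.65665412e-04, -2.79735769e-01,  9.60077014e-01,
        -1.48033958e-01],
       [ 0.00000000e+00,  0.00000000e+00,  0.00000000e+00,
         1.00000000e+00]])}
t 0.5 pos [0.2762 0.5607 0.2366] yaw 63.77 tilt [ 0.  0. -1.] w 0.0871 f [-0.4  0.1 -0.7]
shift units total [-6.57  8.58 -0.78]
turn units -5.25
```

>>> carry_out([
  [-1,-0.66,0.86,-0.08,0],
  [-1,-0.66,0.86,-0.08,0],
  [-1,-0.66,0.86,-0.08,0],
  [-1,-0.66,0.86,-0.08,0],
  [-1,-0.66,0.86,-0.08,0],
  [-1,-0.66,0.86,-0.08,0],
  [-1,-0.66,0.86,-0.08,0],
  [-1,-0.66,0.86,-0.08,0],
  [-1,-0.66,0.86,-0.08,0],
  [-1,-0.66,0.86,-0.08,0],
  [-1,0,0,0,-0.88],
  [-1,0,0,0,-0.88],
  [-1,0,0,0,-0.88],
  [-1,0,0,0,-0.88],
  [-1,0,0,0,-0.88],
  [-1,0,0,0,-0.88],
  [-1,0,0,0,0],
  [-1,0,0,0,0],
])

```text
time: 2.0
ee_pos: [0.4263, 0.2533, 0.2621]
eef_rot: [0.7, 0.714, 0.002, -0.001]
ft_force: [0.7, -0.8, 0.4]
width: 0.087
```

Run:
```python
from h import *
plan([0.42,0.27,0.26],90)
st=read_state();cv2.imwrite('pics/w1.png',camera('wrist'))
for n in NAMES:
    for p in pinpoint(n,'wrist')[:2]:
        z={'blue_pin_loop_bar':.110,'cross_hole':.084}.get(n,.098)
        print(n,np.round(p['xy'],1),round(p['conf'],2),np.round(atz(ray('wrist',p['xy'],st),z),4))
```

```text
t 2.0 pos [0.4263 0.2533 0.2621] yaw 91.15 tilt [ 0.002  0.005 -1.   ] w 0.087 f [ 0.7 -0.8  0.4]
shift units total [ 0.56 -0.2   0.07]
turn units 0.23
blue_pin_grip [281.5 198.2] 0.66 [0.4307 0.256  0.098 ]
blue_pin_loop_bar [281.3 131.8] 0.71 [0.3647 0.2543 0.11  ]
blue_pin_loop_bar [203.3 197.8] 0.61 [0.4284 0.1801 0.11  ]
cross_hole [272.8 327. ] 0.63 [0.5972 0.2492 0.084 ]
cross_hole [279.6 199.4] 0.26 [0.4356 0.2543 0.084 ]
red_pin_grip [201.8 196.6] 0.81 [0.4303 0.1757 0.098 ]
```

View pics/w1.png

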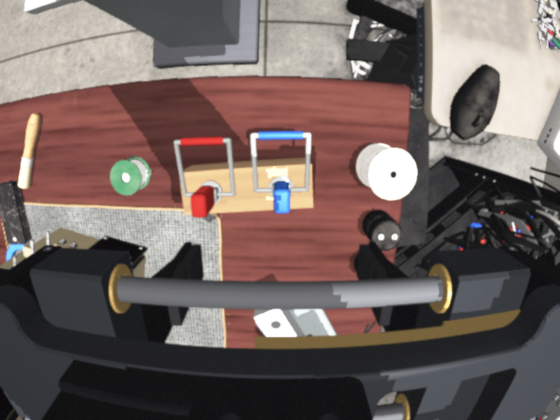

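>>> carry_out([
  [-1,0,0.96,0,0.2],
  [-1,0,0.96,0,0],
  [-1,0,0.96,0,0],
  [-1,0,0.96,0,0],
  [-1,0,0.96,0,0],
  [-1,0,0,0,0],
  [-1,0,0,0,0],
])

```text
time: 2.83
ee_pos: [0.5753, 0.2557, 0.2611]
eef_rot: [0.707, 0.708, 0.002, -0.001]
ft_force: [-0.4, 0.7, -0.9]
width: 0.0871
```

Run:
```python
from h import *
plan([0.4305,0.257,0.16],90)
st=read_state();im=camera('wrist')
cv2.imwrite('pics/w2.png',cv2.resize(im[120:320,180:400],None,fx=3,fy=3,interpolation=cv2.INTER_CUBIC))
for p in pinpoint('cross_hole','wrist')[:2]:
        print(np.round(p['xy'],1),round(p['conf'],2),np.round(atz(ray('wrist',p['xy'],st),.084),4))
for c in ('scene','side'):
    camera(c)
    for n in NAMES: print(n,c,[np.round(p['xy'],1) for p in pinpoint(n,c)[:1]]) if n=='cross_hole' else 0
```

```text
t 2.83 pos [0.5753 0.2557 0.2611] yaw 90.07 tilt [ 0.001  0.004 -1.   ] w 0.0871 f [-0.4  0.7 -0.9]
shift units total [ 0.04 -4.83  3.36]
turn units 0.01
[274.7 208.5] 0.67 [0.594  0.2513 0.084 ]
cross_hole scene [array([325.7, 208.9])]
cross_hole side [array([293.3, 268.4])]
```

View pics/w2.png

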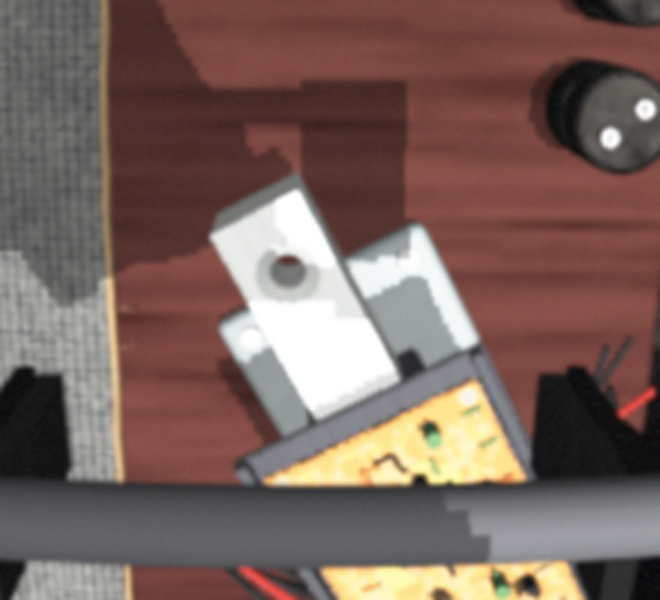

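Run:
```python
from h import *
f=lambda p:atz(ray('wrist',(180+p[0]/3-.33,120+p[1]/3-.33)),.084)
h=f((288,272));print('hole',h)
P={k:f(v) for k,v in dict(lf=(212,240),lb=(315,418),rf=(302,190),rb=(400,380)).items()}
for k in P: print(k,np.round(P[k],4))
for a,b in (('lf','lb'),('rf','rb')):
    d=P[b]-P[a];print(np.degrees(np.arctan2(d[1],d[0])))
d=P['rf']-P['lf'];print('front edge',np.linalg.norm(d),np.degrees(np.arctan2(d[1],d[0]))-90)
```

```text
hole [0.59508504 0.25314431 0.084     ]
lf [0.5836 0.2268 0.084 ]
lb [0.6511 0.2631 0.084 ]
rf [0.5659 0.2579 0.084 ]
rb [0.636  0.2939 0.084 ]
28.216934779421177
27.146127579557962
front edge 0.03577338948893708 29.624991457836273
```

>>> carry_out([
  [-1,0,-0.96,0.3,0],
  [-0.2,0,-0.96,0.6,0],
  [-0.2,0,-0.96,0.8,0],
  [-0.2,0,-0.96,0.8,0],
  [-0.2,0.04,-0.96,0.8,0],
  [-0.2,0,0,0,0],
  [-0.2,0,0,0,0],
], force=25)

```text
time: 3.72
ee_pos: [0.4205, 0.2568, 0.1598]
eef_rot: [0.705, 0.709, 0.005, -0.001]
ft_force: [0.9, -0.7, 0.5]
width: 0.0567
```

Run:
```python
from h import *
plan([0.4305,0.257,0.094],90)
st=read_state();im=camera('wrist');cv2.imwrite('pics/w3.png',im)
for n in NAMES:
  for p in pinpoint(n,'wrist')[:2]:
        z={'blue_pin_loop_bar':.088,'cross_hole':.084}.get(n,.098)
        print(n,np.round(p['xy'],1),round(p['conf'],2),np.round(atz(ray('wrist',p['xy'],st),z),4))
```

```text
t 3.72 pos [0.4205 0.2568 0.1598] yaw 90.39 tilt [ 0.006  0.008 -1.   ] w 0.0567 f [ 0.9 -0.7  0.5]
shift units total [-0.01  0.32  2.2 ]
turn units 0.08
blue_pin_grip [277.4 238.4] 0.83 [0.4277 0.2559 0.098 ]
blue_pin_loop_bar [274.4 146.3] 0.79 [0.3654 0.2535 0.088 ]
cross_hole [277.8 238.7] 0.47 [0.4335 0.2562 0.084 ]
red_pin_grip [166.5 243.5] 0.6 [0.4329 0.1754 0.098 ]
```

View pics/w3.png

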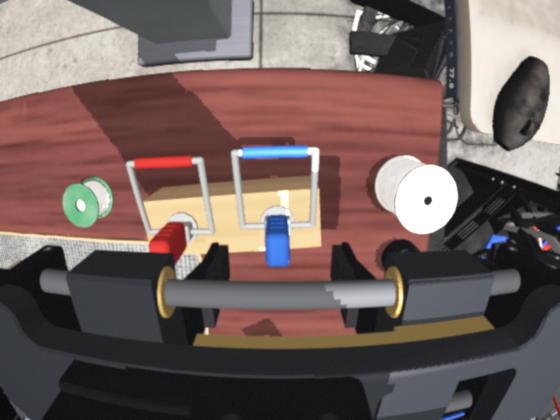

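>>> carry_out([
  [-0.2,0,0.3,0.4,0],
  [-0.2,0,0,0.6,0],
  [-0.2,0,0,0.6,0],
  [-0.2,0,0,0.55,0],
  [-0.2,0,0,0,0],
  [1,0,0,0,0],
  [1,0,0,0,0],
  [1,0,0,0,0],
  [1,0,0,0,0],
  [1,0,0,0,0],
], force=30)

```text
time: 4.8
ee_pos: [0.4443, 0.2604, 0.1033]
eef_rot: [0.708, 0.706, 0.014, 0.002]
ft_force: [0.2, 0.1, -0.8]
width: 0.0266
```

Run:
```python
from h import *
plan([0.4305,0.257,0.094],90); print(np.round(read_state()['joint_positions'],2))
```

```text
t 4.8 pos [0.4443 0.2604 0.1033] yaw 89.88 tilt [ 0.022  0.017 -1.   ] w 0.0266 f [ 0.2  0.1 -0.8]
shift units total [-0.12 -0.47  0.3 ]
turn units -0.02
[-0.76  0.19  0.16  1.94 -0.04  0.99  0.98]
```

>>> carry_out([
  [-0.2,0,0,0,0],
  [-0.2,0,0,0,0],
  [-0.2,-0.12,-0.45,0,0],
  [-0.2,0,0,0,0],
])

```text
time: 5.13
ee_pos: [0.4313, 0.2573, 0.1045]
eef_rot: [0.708, 0.706, 0.015, 0.002]
ft_force: [0.2, -0.1, -0.2]
width: 0.046
```

Run:
```python
from h import *
plan([0.43,0.257,0.094],90)
st=read_state();im=camera('wrist')
for n in NAMES:
  for p in pinpoint(n,'wrist')[:1]:
        z={'blue_pin_loop_bar':.088,'cross_hole':.084}.get(n,.098)
        print(n,np.round(p['xy'],1),round(p['conf'],2),np.round(atz(ray('wrist',p['xy'],st),z),4))
```

```text
t 5.13 pos [0.4313 0.2573 0.1045] yaw 89.88 tilt [ 0.024  0.019 -1.   ] w 0.046 f [ 0.2 -0.1 -0.2]
shift units total [-0.02 -0.05  0.35]
turn units -0.02
blue_pin_grip [278.6 261.6] 0.74 [0.4296 0.257  0.098 ]
blue_pin_loop_bar [271.7 138.9] 0.74 [0.3672 0.2539 0.088 ]
```

>>> carry_out([
  [-0.2,0,-0.05,0.4,0],
  [-0.2,0,0,0,0],
  [1,0,0,0,0],
  [1,0,0,0,0],
  [1,0,0,0,0],
  [1,0,0,0,0],
  [1,0,0,0,0],
  [1,0,0,0,0],
  [1,0,0,0,0],
])

```text
time: 6.13
ee_pos: [0.4343, 0.258, 0.0944]
eef_rot: [0.708, 0.706, 0.016, 0.003]
ft_force: [0.0, -2.9, 1.3]
width: 0.0158
```

Run:
```python
from h import *
plan([0.43,0.257,0.094],90)
```

```text
t 6.13 pos [0.4343 0.258  0.0944] yaw 89.79 tilt [ 0.027  0.019 -0.999] w 0.0158 f [ 0.  -2.9  1.3]
shift units total [-0.04 -0.14  0.01]
turn units -0.04
```

>>> carry_out([
  [1,0,0.02,-0.5,0],
  [1,0,0.02,-0.7,0],
  [1,0,0.02,-0.9,0],
  [1,0,0.02,-0.9,0],
  [1,0,0.02,-0.9,0],
  [1,0,0,-0.5,0],
  [1,0,0,0,0],
], force=40)

```text
time: 6.72
ee_pos: [0.4319, 0.2539, 0.2302]
eef_rot: [0.709, 0.706, 0.013, 0.002]
ft_force: [-0.5, 0.7, -0.5]
width: 0.0156
```

Run:
```python
from h import *
plan([0.59,0.252,0.225],118)
camera('scene');camera('side')
for n in ['blue_pin_grip','red_pin_grip','blue_pin_loop_bar']:
    a=[pinpoint(n,c) for c in ('scene','side')]
    if all(a): print(n,tri([ray(c,p[0]['xy']) for c,p in zip(('scene','side'),a)]))
```

```text
t 6.72 pos [0.4319 0.2539 0.2302] yaw 89.76 tilt [ 0.022  0.016 -1.   ] w 0.0156 f [-0.5  0.7 -0.5]
shift units total [-0.04  5.27  0.29]
turn units -5.65
blue_pin_grip (array([0.42568747, 0.25201092, 0.23026736]), [0.0001085267618396032, 0.00010852676183969799])
red_pin_grip (array([0.4386501 , 0.17988472, 0.10390759]), [0.0015662276400820597, 0.0015662276400821025])
blue_pin_loop_bar (array([0.36219204, 0.24954158, 0.22299293]), [0.001934143452229921, 0.001934143452229746])
```

>>> carry_out([
  [1,0,0.6,0,0],
  [1,0,0.9,0,0],
  [1,0,0.95,0,0],
  [1,0,0.95,0,0],
  [1,0,0.95,0,0],
  [1,0,0.9,0,0],
  [1,0,0.3,0,-0.6],
  [1,0,0,0,-0.9],
  [1,0,0,0,-0.9],
  [1,0,0,0,-0.9],
  [1,0,0,0,-0.9],
  [1,0,0,0,-0.9],
  [1,0,0,0,-0.5],
  [1,0,0,0,0],
])

```text
time: 8.28
ee_pos: [0.6021, 0.2514, 0.2148]
eef_rot: [0.505, 0.863, 0.001, 0.001]
ft_force: [0.4, -0.2, -1.1]
width: 0.0157
```

```bash
cat > chk.py <<'E'
from h import *
import sys
plan([0.5993,0.2548,0.19],118)
M=R.from_quat(read_state()['eef_rot']).as_matrix()
ims={c:camera(c) for c in ('scene','side')}
for n in ['blue_pin_grip','blue_pin_loop_bar','cross_hole']:
    a=[pinpoint(n,c) for c in ('scene','side')]
    if all(a):
        x,e=tri([ray(c,p[0]['xy']) for c,p in zip(('scene','side'),a)])
        print(n,np.round(x,4),np.round(e[0],4),'in tool',np.round(M.T@(x-read_state()['ee_pos']),4),[np.round(p[0]['xy'],1) for p in a])
    else: print(n,[len(q) for q in a])
if len(sys.argv)>1:
    k=sys.argv[1]
    a=cv2.resize(ims['scene'][150:260,260:390],(650,550),interpolation=cv2.INTER_CUBIC)
    b=cv2.resize(ims['side'][200:310,230:360],(650,550),interpolation=cv2.INTER_CUBIC)
    cv2.imwrite(f'pics/{k}.png',cv2.resize(np.hstack([a,b]),(800,338)))
E
python3 chk.py c1
python3 - <<'E'
from h import *
print(np.round(read_state()['joint_positions'],2))
cv2.imwrite('pics/w4.png',camera('wrist'))
E
```

```text
t 8.28 pos [0.6021 0.2514 0.2148] yaw 119.29 tilt [ 0.003  0.001 -1.   ] w 0.0157 f [ 0.4 -0.2 -1.1]
shift units total [ 0.15 -0.03  0.83]
turn units 0.26
blue_pin_grip [0.597  0.2482 0.221 ] 0.0014 in tool [-0.0003 -0.0061 -0.0056] [array([328. , 151.7]), array([294.8, 226.6])]
blue_pin_loop_bar [0, 0]
cross_hole [0.5959 0.2501 0.0796] 0.008 in tool [ 0.0019 -0.0068  0.1361] [array([327.7, 208.8]), array([295.7, 267.1])]
[-0.59  0.4   0.16  1.42 -0.07  1.32  1.66]
```

View pics/c1.png

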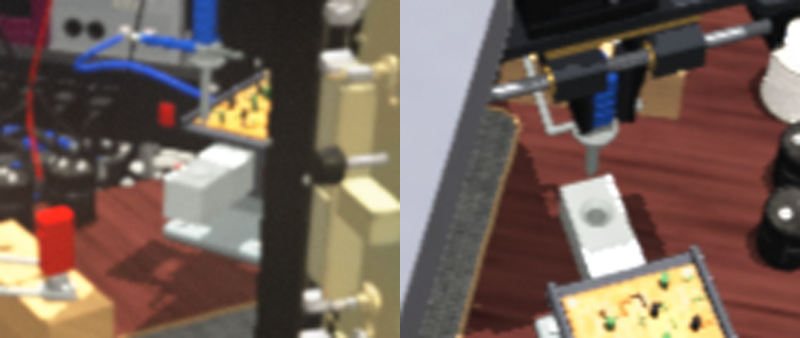

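View pics/w4.png

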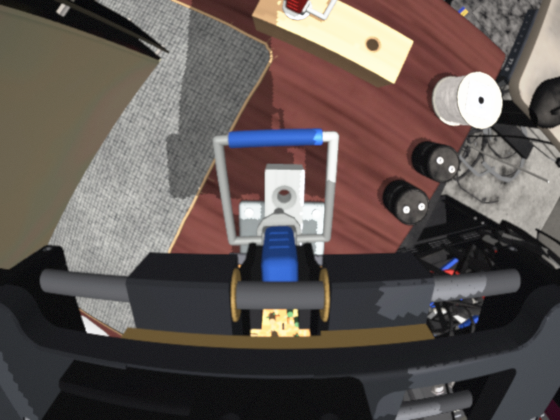

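Run:
```python
from h import *
s=read_state();M=R.from_quat(s['eef_rot']).as_matrix()
tl=lambda x:np.round(M.T@(x-s['ee_pos']),4)
p=tri([ray('scene',(326.9,188.3)),ray('side',(292.4,255.2))]);print('tip',p,tl(p[0]))
h=atz(ray('wrist',(284.5,194.5)),.084);print('hole w',h,tl(h))
h=atz(ray('side',(230+197/3.077,200+215/3.077)),.084);print('hole side',h,tl(h))
for n in ['blue_pin_grip','blue_pin_loop_bar','cross_hole']:
    q=pinpoint(n,'wrist')
    if q: x=atz(ray('wrist',q[0]['xy']),{'blue_pin_grip':.218,'cross_hole':.084}.get(n,.21));print(n,np.round(q[0]['xy'],1),np.round(x,4),tl(x))
b=[atz(ray('wrist',c),.084) for c in ((266,170),(265,200),(303,168),(302,200))]
print([np.degrees(np.arctan2(*(b[j+1]-b[j])[1::-1])) for j in (0,2)])
```

```text
tip (array([0.59692928, 0.24702475, 0.13116324]), [0.0012552166690559534, 0.0012552166690559155]) [-0.0013 -0.0073  0.0846]
hole w [0.59449696 0.25132502 0.084     ] [ 0.0037 -0.0076  0.1317]
hole side [0.59836896 0.25308541 0.084     ] [ 0.0033 -0.0034  0.1318]
blue_pin_grip [276.2 262.2] [0.5984 0.2467 0.218 ] [-0.0023 -0.0058 -0.0023]
blue_pin_loop_bar [279.1 136.4] [0.5448 0.2184 0.21  ] [-0.0009 -0.0664  0.0054]
cross_hole [284.8 195. ] [0.5947 0.2518 0.084 ] [ 0.004  -0.0072  0.1317]
[np.float64(26.704679649420626), np.float64(28.351518062839805)]
```

>>> carry_out([
  [1,0.15,0,0.3,0.2],
  [1,0,0,0.4,0],
  [1,0,0,0.4,0],
  [1,0,0,0,0],
])

```text
time: 9.22
ee_pos: [0.5999, 0.2562, 0.1794]
eef_rot: [0.515, 0.857, 0.002, 0.001]
ft_force: [-1.3, -0.1, -1.5]
width: 0.016
```

```bash
python3 chk.py c2
python3 - <<'E'
from h import *
s=read_state();M=R.from_quat(s['eef_rot']).as_matrix();camera('wrist')
tl=lambda x:np.round(M.T@(x-s['ee_pos']),4)
for n in ['blue_pin_grip','blue_pin_loop_bar','cross_hole']:
    q=pinpoint(n,'wrist')
    if q: x=atz(ray('wrist',q[0]['xy']),{'blue_pin_grip':s['ee_pos'][2]+.003,'cross_hole':.084}.get(n,s['ee_pos'][2]-.005));print(n,np.round(q[0]['xy'],1),np.round(x,4),tl(x))
E
```

```text
t 9.22 pos [0.5999 0.2562 0.1794] yaw 118.03 tilt [ 0.005  0.003 -1.   ] w 0.016 f [-1.3 -0.1 -1.5]
shift units total [-0.03 -0.04 -0.35]
turn units 0.01
blue_pin_grip [0.5928 0.2557 0.182 ] 0.0 in tool [ 0.0034 -0.008   0.0013] [array([323.7, 167. ]), array([297.9, 239.1])]
blue_pin_loop_bar [1, 0]
cross_hole [1, 0]
blue_pin_grip [281.1 264.7] [0.5971 0.2543 0.1867] [ 0.0002 -0.005  -0.0031]
blue_pin_loop_bar [276.6 135.8] [0.5435 0.2234 0.1787] [-0.002  -0.0669  0.0043]
cross_hole [277.2 201.8] [0.5951 0.2502 0.084 ] [-0.0025 -0.0098  0.0996]
```

View pics/c2.png

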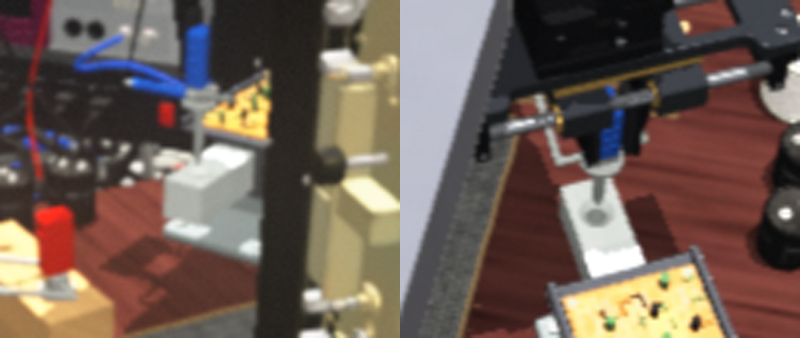

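Run:
```python
from h import *
s=read_state();M=R.from_quat(s['eef_rot']).as_matrix()
tl=lambda x:np.round(M.T@(x-s['ee_pos']),4)
p=tri([ray('scene',(325.0,202.6)),ray('side',(294.3,266.0))]);print('tip',p,tl(p[0]))
for z in(.089,.0915,.094): x=atz(ray('side',(294.3,266.0)),z);print('tip side',z,x,tl(x))
h=atz(ray('side',(294.0,269.9)),.084);print('hole side',h,tl(h))
x=atz(ray('scene',(325.0,202.6)),.0915);print('tip scene',x)
```

```text
tip (array([0.59582295, 0.25183546, 0.0923006 ]), [0.0013810395031985786, 0.0013810395031986732]) [-0.0015 -0.0081  0.091 ]
tip side 0.089 [0.59250513 0.25241846 0.089     ] [ 0.0006 -0.0108  0.0942]
tip side 0.0915 [0.59405752 0.25260104 0.0915    ] [ 0.0001 -0.0093  0.0918]
tip side 0.094 [0.5956099  0.25278361 0.094     ] [-0.0005 -0.0078  0.0893]
hole side [0.59843909 0.25305065 0.084     ] [-0.0016 -0.0053  0.0993]
tip scene [0.59710802 0.25151532 0.0915    ]
```

>>> carry_out([
  [1,-0.05,0,0.2,0],
  [1,0,0,0.3,0],
  [1,0,0,0.3,0],
  [1,0,0,0.3,0],
])

```text
time: 10.15
ee_pos: [0.6035, 0.2555, 0.1496]
eef_rot: [0.515, 0.857, 0.006, 0.004]
ft_force: [0.3, 0.7, -2.3]
width: 0.0158
```

```bash
python3 chk.py c3
```

```text
t 10.15 pos [0.6035 0.2555 0.1496] yaw 118.01 tilt [ 0.012  0.006 -1.   ] w 0.0158 f [ 0.3  0.7 -2.3]
shift units total [ 0.04 -0.12 -1.35]
turn units 0.0
blue_pin_grip [0.5985 0.2542 0.1521] 0.004 in tool [ 0.0011 -0.0049 -0.0019] [array([327.2, 179.6]), array([297.5, 249.3])]
blue_pin_loop_bar [1, 0]
cross_hole [0.5942 0.2466 0.0805] 0.0052 in tool [-0.0036 -0.0137  0.0707] [array([326.8, 208.6]), array([293.1, 266.8])]
```

View pics/c3.png

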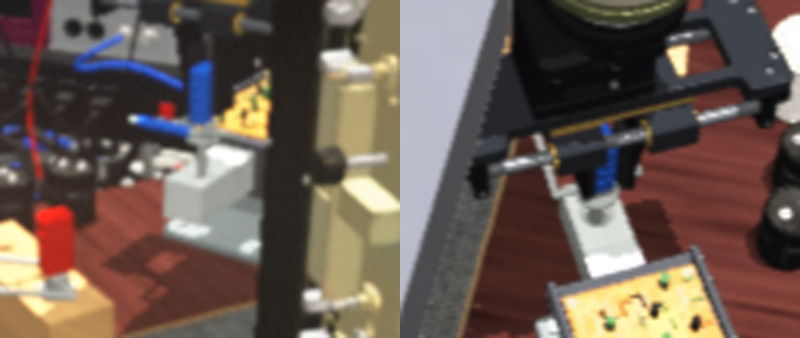

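>>> carry_out([
  [1,0,-0.08,0.25,0],
  [1,0,-0.04,0.25,0],
  [1,0,-0.02,0.25,0],
  [1,0,0,0.1,0],
])

```text
time: 10.88
ee_pos: [0.6008, 0.2542, 0.1251]
eef_rot: [0.515, 0.857, 0.008, 0.005]
ft_force: [-0.2, 0.4, -1.9]
width: 0.0154
```

>>> carry_out([
  [1,0,0,0.12,0],
  [1,0,0,0.1,0],
])

```text
time: 11.05
ee_pos: [0.6019, 0.2542, 0.1215]
eef_rot: [0.515, 0.857, 0.009, 0.005]
ft_force: [-14.0, -4.6, 37.6]
width: 0.0159
```

>>> carry_out([
  [1,0,0,0.1,0],
  [1,0,0,0,0],
])

```text
time: 11.22
ee_pos: [0.6023, 0.2543, 0.1226]
eef_rot: [0.515, 0.857, 0.01, 0.006]
ft_force: [-0.3, 0.1, -1.9]
width: 0.0156
```

```bash
python3 chk.py c4
```

```text
t 11.22 pos [0.6023 0.2543 0.1226] yaw 118.0 tilt [ 0.019  0.011 -1.   ] w 0.0156 f [-0.3  0.1 -1.9]
shift units total [ 0.06 -0.03 -2.25]
turn units -0.0
blue_pin_grip [0.5937 0.2524 0.125 ] 0.0014 in tool [ 0.0023 -0.0085 -0.0035] [array([323.5, 189.7]), array([294.3, 257. ])]
blue_pin_loop_bar [1, 0]
cross_hole [0.5982 0.2498 0.0815] 0.0051 in tool [-0.0021 -0.0067  0.04  ] [array([327.5, 207.4]), array([294.3, 268.5])]
```

View pics/c4.png

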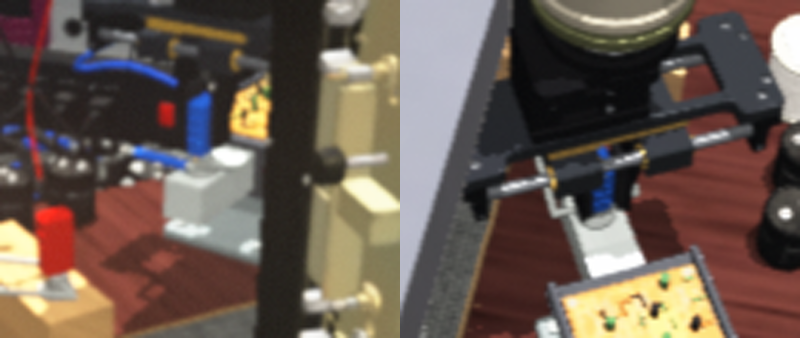

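>>> carry_out([
  [-0.3,0,0,0,0],
  [-0.3,0,0,0,0],
  [-0.3,0,0,0,0],
  [-0.3,0,0,0,0],
  [-0.3,0,0,-0.4,0],
  [-0.3,0,0,-0.7,0],
  [-0.3,0,0,-0.8,0],
  [-0.3,0,0,-0.8,0],
  [-0.3,0,0,0,0],
])

```text
time: 12.37
ee_pos: [0.5986, 0.2527, 0.2043]
eef_rot: [0.515, 0.857, 0.006, 0.004]
ft_force: [1.1, -0.6, 0.5]
width: 0.0554
```

```bash
cat >> h.py <<'E'
def wr(zs):
    s=read_state();M=R.from_quat(s['eef_rot']).as_matrix();camera('wrist')
    for n in zs:
        for q in pinpoint(n,'wrist')[:1]:
            x=atz(ray('wrist',q['xy'],s),zs[n]);print(n,round(q['conf'],2),np.round(q['xy'],1),np.round(x,4),'tool',np.round(M.T@(x-s['ee_pos']),4))
E
python3 chk.py c5; python3 -c "
from h import *
wr({'blue_pin_grip':.126,'blue_pin_loop_bar':.116})"
```

```text
t 12.37 pos [0.5986 0.2527 0.2043] yaw 118.01 tilt [ 0.012  0.007 -1.   ] w 0.0554 f [ 1.1 -0.6  0.5]
shift units total [0.05 0.05 0.48]
turn units 0.0
blue_pin_grip [0.5911 0.2533 0.1236] 0.0035 in tool [ 0.0037 -0.0051  0.074 ] [array([321.6, 189.9]), array([294.2, 257.1])]
blue_pin_loop_bar [0.5422 0.2211 0.1205] 0.0029 in tool [-0.0017 -0.0631  0.0758] [array([310.7, 199.5]), array([282.9, 235. ])]
cross_hole [0.5977 0.2501 0.0755] 0.0054 in tool [-0.0022 -0.0014  0.1219] [array([327.3, 209.7]), array([294.5, 269.8])]
blue_pin_grip 0.87 [278.2 224.4] [0.5972 0.2504 0.126 ] tool [-0.0016 -0.0003  0.0714]
blue_pin_loop_bar 0.87 [279.8 138. ] [0.5434 0.2231 0.116 ] tool [-0.0005 -0.0607  0.081 ]
```

>>> carry_out([
  [1,0,-0.7,0,0],
  [1,0,-0.8,0,0],
  [1,0,-0.7,0,0],
  [1,0,0,0.4,0],
  [1,0,0,0.5,0],
  [1,0,0,0.4,0],
  [1,0,0,0,0],
], force=20)

```text
time: 13.5
ee_pos: [0.5364, 0.22, 0.1558]
eef_rot: [0.515, 0.857, 0.003, 0.002]
ft_force: [-0.9, 0.3, -0.4]
width: 0.0177
```

```bash
python3 -c "
from h import *
plan([0.54,0.2215,0.09],118)
wr({'blue_pin_grip':.126,'blue_pin_loop_bar':.116})"
```

```text
t 13.5 pos [0.5364 0.22   0.1558] yaw 118.03 tilt [ 0.006  0.003 -1.   ] w 0.0177 f [-0.9  0.3 -0.4]
shift units total [-0.01  0.11  2.2 ]
turn units 0.01
blue_pin_grip 0.71 [279.1 336.8] [0.5966 0.2509 0.126 ] tool [-0.001   0.0674  0.0303]
blue_pin_loop_bar 0.87 [278.6 252.6] [0.5441 0.2226 0.116 ] tool [-0.0012  0.0077  0.0399]
```

>>> carry_out([
  [1,0,0.1,0.2,0],
  [1,0,0,0.3,0],
  [1,0,0,0.3,0],
  [1,0,0,0.3,0],
  [1,0,0,0.3,0],
])

```text
time: 14.07
ee_pos: [0.5438, 0.2237, 0.1168]
eef_rot: [0.515, 0.857, 0.007, 0.004]
ft_force: [-0.3, 0.2, -0.2]
width: 0.0003
```

```bash
python3 -c "
from h import *
plan([0.54,0.2215,0.09],118)
wr({'blue_pin_grip':.126,'blue_pin_loop_bar':.1})"
```

```text
t 14.07 pos [0.5438 0.2237 0.1168] yaw 118.04 tilt [ 0.015  0.008 -1.   ] w 0.0003 f [-0.3  0.2 -0.2]
shift units total [-0.   -0.16  0.89]
turn units 0.01
blue_pin_loop_bar 0.83 [281.6 244.7] [0.5374 0.2208 0.1   ] tool [ 0.0005 -0.0074  0.0166]
```

>>> carry_out([
  [1,0,-0.15,0.25,0],
  [1,0,-0.05,0.3,0],
  [1,0,-0.05,0.3,0],
  [1,0,-0.03,0.15,0],
])

```text
time: 14.55
ee_pos: [0.5367, 0.2198, 0.0857]
eef_rot: [0.515, 0.857, 0.008, 0.005]
ft_force: [-1.2, -0.7, 0.4]
width: -0.0001
```

```bash
python3 -c "
from h import *
plan([0.54,0.2215,0.088],118)"
python3 chk.py c6
```

```text
t 14.55 pos [0.5367 0.2198 0.0857] yaw 118.03 tilt [ 0.016  0.008 -1.   ] w -0.0001 f [-1.2 -0.7  0.4]
shift units total [-0.    0.13 -0.08]
turn units 0.01
t 14.55 pos [0.5367 0.2198 0.0857] yaw 118.03 tilt [ 0.016  0.008 -1.   ] w -0.0001 f [-1.2 -0.7  0.4]
shift units total [ 0.05  2.45 -3.43]
turn units 0.01
blue_pin_grip [0.5986 0.2541 0.1207] 0.0009 in tool [ 0.0013  0.0705 -0.0322] [array([325. , 190.9]), array([294.9, 260.3])]
blue_pin_loop_bar [0.5564 0.237  0.0429] 0.0073 in tool [0.006  0.0234 0.0452] [array([310.4, 224.9]), array([286.8, 264.4])]
cross_hole [0.5989 0.2493 0.0784] 0.0034 in tool [-0.0032  0.0673  0.0105] [array([327.2, 208.3]), array([293.3, 270.1])]
```

View pics/c6.png

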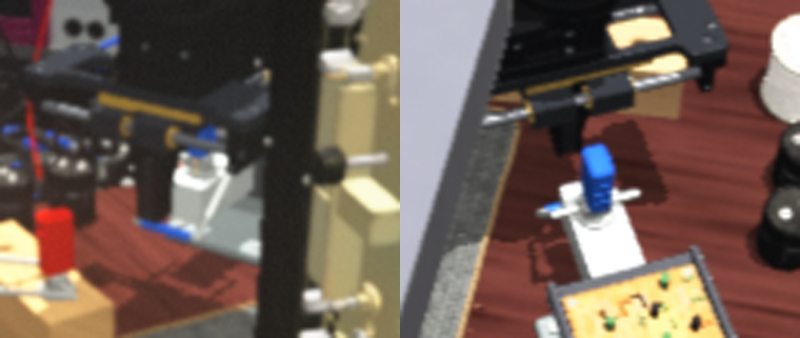

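>>> carry_out([
  [1,0,-0.1,-0.3,0],
  [1,0,-0.1,-0.6,0],
  [1,0,-0.1,-0.8,0],
  [1,0,0,-0.9,0],
  [1,0,0,-0.9,0],
  [1,0,0,-0.9,0],
  [1,0,-0.5,-0.5,0],
  [1,0,-0.6,0,0],
  [1,0,0,0,0],
  [1,0,0,0,0],
])

```text
time: 15.78
ee_pos: [0.4956, 0.1974, 0.249]
eef_rot: [0.515, 0.857, 0.011, 0.007]
ft_force: [0.8, 0.6, 0.6]
width: 0.0003
```

```bash
python3 chk.py c7;  python3 -c "
from h import *
wr({'blue_pin_grip':.126,'blue_pin_loop_bar':.032,'red_pin_grip':.098})"
```

```text
t 15.78 pos [0.4956 0.1974 0.249 ] yaw 117.99 tilt [ 0.023  0.012 -1.   ] w 0.0003 f [0.8 0.6 0.6]
shift units total [0.07 3.9  2.07]
turn units -0.0
blue_pin_grip [0.5914 0.2505 0.1237] 0.0016 in tool [0.0019 0.1062 0.1262] [array([324.2, 191.2]), array([294.7, 255.2])]
blue_pin_loop_bar [0.5989 0.2447 0.0744] 0.0055 in tool [-0.0068  0.1088  0.1753] [array([324.8, 208.9]), array([287.6, 273.7])]
cross_hole [0.5995 0.2496 0.0847] 0.0047 in tool [-0.0027  0.1119  0.1652] [array([327.9, 206.1]), array([294. , 268.3])]
blue_pin_grip 0.45 [279.4 313.5] [0.5972 0.2504 0.126 ] tool [-0.0008  0.1118  0.1234]
red_pin_grip 0.81 [290.5 124.6] [0.4336 0.1748 0.098 ] tool [ 0.0092 -0.0687  0.1473]
```

View pics/c7.png

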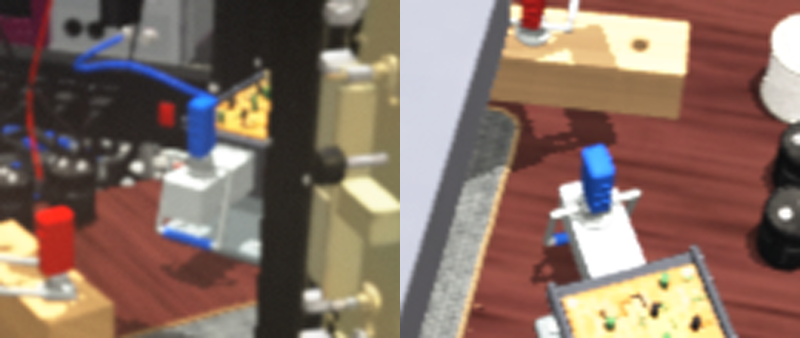

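```bash
python3 -c "
from h import *
close_job();print(read_state()['time'])"
```

```text
the job is handed in; nothing more can be done
the job is handed in; nothing more can be done
```

The blue pin is locked through the bar and the job is handed in, after about 16 s of the 48 s allowed. I pushed the pin down until its collar met the bar (38 N at the wrist). I then let go and pressed the sprung loop down with closed fingertips until it snapped under the bar's front end.

- **Pin:** the last pictures show it upright, with its handle centre at about z = 0.124 m (0.126 expected). It sits within a few mm of the hole's axis, as far as the cameras can tell.
- **Loop:** the picture taken after the arm withdrew clearly shows the blue cross-bar below the bar. The measurement right after the snap put it 41 mm below the bar's top, only just past the 40 mm limit. That measurement is rough, because the two camera rays missed each other by 7 mm.
- **Disagreement:** the final automatic fix put the cross-bar at z = 0.074 m, beside the hole. I took this as a misdetection because the cross-bar was partly hidden and the picture contradicts it. I did not get a second clean measurement of its position.
- **Red pin:** it still stands in the rack, within about 3 mm of where the wrist camera first saw it.
- **Arm:** it is clear of everything.

The first close on the handle was about 14 mm off centre. I opened the gripper, corrected and gripped again before lifting.

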